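Pin a sprung column bracket into line

ROBOT

A 7-joint arm with a two-finger parallel gripper is mounted at the origin on the work surface. World frame = base frame: x ahead of the robot, y to its left, z up, the work surface at z = 0. Lengths are in m, angles in degrees, forces in N, time in s.
With the tool pointing down it reaches from about 0.35 to 0.775 m from the base axis. Payload 3.1 kg.
Tool frame: the origin (TCP) lies on the centre line of the jaws, within the pads' length; the fingertips stand 17 mm ahead of it and the grasp point (between the pads) lies 2 mm behind it (robot.tip_reach is the distance from the TCP to the fingertips, in m); z points along the fingers, y is the direction in which the jaws open and shut (so a half turn about z gives the same grasp; the last joint's range is limited). The gripper opens to 85 mm and grips with 20 to 120 N. Pads are 22 mm wide; open, the fingers measure 114 mm over their backs; the gripper's body (76 mm by 85 mm) begins 54 mm behind the grasp point. The pads swing forward as they close: fully open they stand 13 mm farther back than shut.
Start: joints at [-72.691, 17.813, 0.802, 86.603, -0.252, 75.585, -1.558], TCP at [0.185, 0.518, 0.248] pointing down, gripper open.
Joint ranges: [-154.91, 154.91], [-16.99, 109.72], [-72.82, 74.43], [7.12, 147.25], [-82.49, 262.49], [11.32, 116.49], [-174.64, 174.64]. Speed limits (degrees/s): [159.86, 159.86, 180, 180, 180, 180, 180].

INTERFACE

Orientations are given as [roll, pitch, yaw] about the fixed x, y, z axes, in that order (R = Rz(yaw) Ry(pitch) Rx(roll)).
In Python, from station import robot, fingers, vision, workorder, recognise gives the robot as it stands. Calls block until the motion is done:
- robot.move_to(position, orientation): joint-space move of the TCP to a pose.
- robot.line_to(position, orientation=None, velocity=0.15, f_stop=None): straight line of the TCP; orientation=None keeps the orientation; velocity is the mean speed in m/s. With f_stop (N) it stops when the force on the tool has changed by that much, and returns True; else False.
- robot.move_j(angles): joint-space move.
- fingers.gripper_to(opening, force=None): opening from 0.0 (shut) to 1.0 (fully open); force is the grip in N (None keeps the last); returns when the fingers have stopped.
- robot.pause(seconds).
- robot.inverse_kinematics(position, orientation): joint angles nearest the present ones, or None.
- vision.grab_frame(name): name is "scene" or "top"; returns the picture (384x512x3 uint8, red, green, blue); there is no depth.
- vision.calibration(name): a dict with "mtx" (3x3 intrinsics, pixels), "extrinsics" (4x4, takes a point from world to camera coordinates). Camera axes: x right, y up, looking along -z (the intrinsics and any distortion apply to the point x, -y, -z); pixel columns grow to the right and rows downward; lengths in m; the calibration is good to about 2 mm. A picture is of the moment at which its call begins. calibration takes no time and is no camera call.
A pose or a line that the arm cannot do raises robot.PlanningError and nothing moves.
- workorder.close_job(): hands the job in, once; it reports no verdict.
Trained networks look in the newest picture that a camera, given by its name, has taken for a name from the list of things; names that differ only in an ending like _2 or _b are one class to them, and where a whole thing is asked for, a point or a joint stands for the part that bears it (a point fixed in the world has none). Each returns a list of dicts, best first, with "p" (0 to 1); they miss things now and then, are a little off and sometimes report something else, mostly with a low value. They report only what shows in the picture. A call takes as long as a camera call.
- recognise(label, camera): "rect" ([centre column, centre row, width, height] in pixels, round what is visible of it).
Readings, each from a call of its own:
- robot.current_time_s(): time.
- robot.current_joint_positions(): joint angles.
- robot.current_dq(): joint speeds.
- robot.current_joint_torque(): joint torques, N m.
- robot.current_tool_pos(): TCP position.
- robot.current_eef_rot(): TCP orientation.
- robot.current_contact_force(): force on the tool from outside, world axes, zero at the start.
- robot.current_torque(): the same for the moment, N m.
- robot.current_finger_gap(): opening from 0.0 (shut) to 1.0 (fully open).
Only numpy, scipy, OpenCV 4.12 (cv2) and the standard library are available. Lean on these libraries where they do the work, as an engineer would, in place of code of your own. Each camera call takes 0.05 s, during which the arm holds its last target. There are 200 camera calls.

TASK

The mounting bracket has swung aside from the locator plate on its base. Swing it back by its upright tab until its hole roughly overlaps the hole in the locator plate underneath, then take the tapered pin from its stand and drive it gently down through both holes, feeling for the lower one, so that it pulls the bracket into line, until its collar sits flush on the bracket. Never press the pin on the plates with more than 40 N, leave the pin standing there let go, and do not disturb the bottle, the jar or the spanner.

Things in the scene. Friction and masses are not known exactly. Their poses are not given: they have to be found in the camera images.
- base: fixed aluminium base plate, 110 mm (its x) by 230 mm (its y) by 24 mm high; origin at the centre of its underside on the bench, z up. At (0, -80 mm) a boss, 40 mm high over the bench, carries the bracket's pivot bolt; the bracket lies along base +y when in line. Firmly clamped on it round (0, +60 mm) is a dark steel locator plate, 88 (x) by 64 (y) by 16 mm, top 40 mm above the bench
- slot_mid (a point): nominal hole place: 40 mm above the bench (the locator's top face) at base (0, +60 mm), over the middle of a 39 by 19 mm slot through the base. The real hole, in the locator plate, is straight, round, 15 mm in diameter, and lies between 8 mm towards base -x and 10 mm towards base +x of here,  on base y = +60 mm; no reading gives it, and the bracket mostly covers it: find it by feel or sight
- bracket_hole (a point): centre, in the bracket's top face (49 mm above the bench), of the straight 15 mm round hole near the bracket's free end, 140 mm from the pivot; above slot_mid when the bracket points along base +y. Frame: y along the bar away from the pivot, z up. At the start it is 13 to 42 mm from there, towards base -x
- bracket_tab (a point): centre of the upright tab on the bracket, 70 mm from the pivot along the bar (half-way to the hole): 10 mm thick across the bar (its x), 36 mm long along the bar (its y), 36 mm high, its top 85 mm above the bench. Swinging the bracket by the tab takes about 5 to 13 N sideways
- pin_grip (a point): centre of the round grip of the tapered steel pin (120 g): grip 16 mm in diameter and 46 mm long, upright, axis z up. Below the grip a collar 24 mm in diameter and 5 mm thick, then 24 mm of straight shank 14 mm in diameter, then a 22 mm long taper down to 8 mm, its end rounded off to 6 mm. The grip centre is 74 mm above the tip and 28 mm above the underside of the collar
- pin_collar (a point): centre of the underside of the pin's collar, 46 mm above the tip; z up along the pin. When the pin is home it rests on the bracket's top face, 49 mm above the bench
- stand: fixed grey plastic block 70 by 70 by 50 mm with an 18 mm through hole in its middle in which the pin stands loosely, collar on the block's top; origin at the centre of its underside
- solvent_mid (a point): middle of an amber glass bottle, 72 mm in diameter, 150 mm tall, upright: a bystander
- jar_mid (a point): middle of a white plastic jar, 52 mm in diameter, 60 mm tall, upright: a bystander
- spanner: steel spanner, 150 mm long, lying on the bench: a bystander
- pin: the tapered pin; origin at the centre of its lower end (the tip), z up along it
- bracket: flat steel bar 44 x 180 x 8 mm, 1 mm above the locator plate, turning about a vertical pivot bolt; origin on the pivot axis at its underside, y along the bar to its hole. Stiff rubber bush: stays where left when well aside; swung to base +y or a little past and let go, it springs back until its hole is about 4 mm from slot_mid (towards base -x); to shift it from there takes about 6 N at the hole

How it is judged (in metres and radians):
On the way, in this order (a step that is already met when the one before it is completed fails the run):
1. the pin is lifted out of its stand (height (world z) of pin above 0.055 m), for 0.1 s.
2. the pin's tip is in the locator plate's hole, through the bracket (height (world z) of pin below 0.036 m and horizontal distance between pin and slot_mid below 0.014 m), for 0.05 s.
At the end, for the whole second after the job is handed in: The pin stands through the bracket and the locator plate, so that both are in line: its collar centred on the bracket's hole within 3 mm and within 2 mm of the bracket's top face, its tip within 14 mm of slot_mid and less than 7 mm above the bench, tilted less than 0.08 rad, at rest and let go (horizontal distance between pin_collar and bracket_hole below 0.003 m and horizontal distance between pin and slot_mid below 0.014 m and z of pin_collar in the frame of bracket_hole below 0.002 m and height (world z) of pin below 0.007 m and angle between pin_collar's own z axis and vertical below 0.08 rad and linear speed of pin below 0.02 m/s); the robot touches nothing.
It fails at once if the pin presses on the plates (base with locator and bracket) with more than 40 N (contact force between pin and base above 40 N).
It fails at once if the bottle, the jar or the spanner is moved more than 30 mm (distance of any of solvent_mid, jar_mid, spanner from where it was at the start of the episode above 0.03 m).
It also fails if it takes over 72 s, if anything falls off the work surface, if the arm or the gripper's body presses on something with over 40 N, if the wrist force passes 120 N, or if a joint passes its speed limit or range.

## Working session

There is one attempt and no reset: what is moved stays moved. The work goes in short steps, each a Python script; the robot and the scene stay as the last script left them, time stands still between calls to the robot, and variables do not carry over. Pictures are saved under pics/ and viewed, about 8 in all and at most 12, crops included, and the job is handed in when it is done.

```bash
mkdir -p pics; ls; cat > h.py <<'E'
import numpy as np, cv2
from station import robot, fingers, vision, workorder, recognise
def cam(n):
    c=vision.calibration(n); return np.array(c["mtx"]),np.array(c["extrinsics"]),c
def ray(n,uv):
    K,E,_=cam(n); d=np.linalg.inv(K)@[uv[0],uv[1],1]; d=np.array([d[0],-d[1],-d[2]])
    R=E[:3,:3]; return -R.T@E[:3,3], R.T@d
def onplane(n,uv,z):
    o,d=ray(n,uv); return o+d*(z-o[2])/d[2]
def proj(n,p):
    K,E,_=cam(n); q=E[:3,:3]@np.array(p)+E[:3,3]; q=K@[q[0],-q[1],-q[2]]; return q[:2]/q[2]
def tri(a,ua,b,ub):
    o1,d1=ray(a,ua);o2,d2=ray(b,ub)
    t=np.linalg.lstsq(np.c_[d1,-d2],o2-o1,rcond=None)[0]
    p,q=o1+d1*t[0],o2+d2*t[1]; return (p+q)/2,np.linalg.norm(p-q)
def save(n,f): 
    im=vision.grab_frame(n); cv2.imwrite("pics/"+f,cv2.cvtColor(im,cv2.COLOR_RGB2BGR)); return im
E
python3 - <<'E'
from h import *
for n in("scene","top"):
    save(n,n+"0.png"); K,E,c=cam(n); print(n,c.keys(),K.round(1).tolist(),(-E[:3,:3].T@E[:3,3]).round(3),E[2,:3].round(2))
    for l in("base","bracket_hole","bracket_tab","pin_grip","pin_collar","stand","solvent_mid","jar_mid","spanner","pin","bracket"):
        r=recognise(l,n); print(l,[(np.round(x["rect"],1).tolist(),round(x["p"],2)) for x in r[:3]])
print(robot.current_time_s(),robot.current_tool_pos(),robot.current_eef_rot())
a=cv2.imread("pics/scene0.png");b=cv2.imread("pics/top0.png")
E
```

```text
pics
scene dict_keys(['mtx', 'extrinsics']) [[364.3, 0.0, 251.4], [0.0, 364.3, 193.5], [0.0, 0.0, 1.0]] [1.385 0.184 0.637] [0.82 0.19 0.54]
base [([217.9, 208.0, 85.5, 36.8], 0.8), ([217.6, 196.1, 64.5, 21.7], 0.7)]
bracket_hole [([216.6, 197.4, 67.2, 18.8], 0.92), ([311.7, 195.8, 6.4, 17.7], 0.5)]
bracket_tab [([217.1, 197.4, 62.4, 16.1], 0.6)]
pin_grip [([310.7, 194.6, 5.0, 19.3], 0.64)]
pin_collar [([314.1, 198.2, 5.1, 21.0], 0.57)]
stand [([218.6, 210.6, 81.6, 39.2], 0.71), ([310.6, 210.2, 30.9, 32.5], 0.63)]
solvent_mid []
jar_mid [([157.8, 163.9, 12.9, 22.9], 0.75), ([305.5, 269.2, 38.2, 43.1], 0.63)]
spanner [([304.1, 270.3, 36.5, 41.0], 0.68)]
pin [([315.4, 195.8, 5.5, 22.5], 0.61), ([157.9, 163.4, 15.4, 21.2], 0.6)]
bracket [([216.2, 197.1, 61.2, 16.4], 0.8)]
top dict_keys(['mtx', 'extrinsics']) [[411.3, 0.0, 254.4], [0.0, 411.3, 186.8], [0.0, 0.0, 1.0]] [ 0.408 -0.021  1.38 ] [-0.14 -0.    0.99]
base [([280.0, 195.4, 73.7, 42.6], 0.55)]
bracket_hole [([286.2, 194.9, 58.8, 28.5], 0.6)]
bracket_tab [([286.2, 195.6, 61.9, 24.9], 0.98)]
pin_grip [([203.1, 215.3, 4.8, 5.8], 0.51)]
pin_collar [([203.4, 215.4, 6.3, 7.2], 0.55)]
stand [([201.8, 217.4, 23.5, 24.6], 0.81)]
solvent_mid [([135.4, 191.6, 36.4, 20.9], 0.91), ([280.1, 198.2, 76.7, 41.6], 0.51)]
jar_mid [([373.0, 252.2, 18.8, 21.3], 0.49)]
spanner [([199.9, 151.5, 20.7, 43.8], 0.69), ([374.9, 253.5, 21.8, 17.4], 0.68), ([204.2, 217.3, 23.3, 23.2], 0.29)]
pin [([203.6, 215.9, 10.3, 10.4], 0.42)]
bracket [([284.6, 195.7, 55.8, 23.3], 0.56), ([202.9, 216.1, 6.5, 4.1], 0.26)]
1.2 [0.18535856 0.5178387  0.24829901] [-1.79999977e+02  1.73528536e-03  1.60306561e+02]
```

View pics/scene0.png

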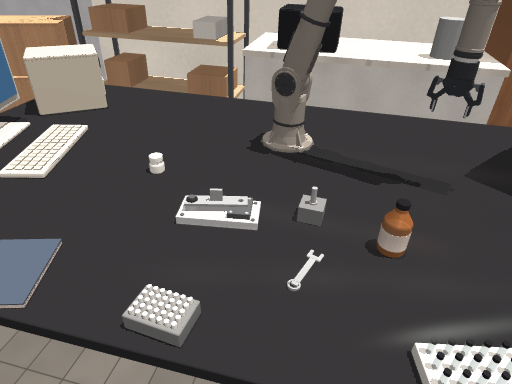

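View pics/top0.png

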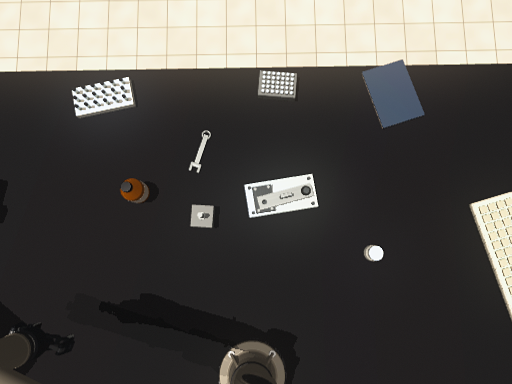

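The scene view shows the base at about (218,209), the stand and pin at (312,205), the spanner at (305,270), the bottle at (395,232) and the jar at (157,163). In the top view the base is at (281,195), the pin at (203,216) and the dark locator on the left at (262,197). Next I'll enlarge both.

```bash
python3 - <<'E'
from h import *
a=cv2.imread("pics/scene0.png")[180:232,170:330];b=cv2.imread("pics/top0.png")[170:235,185:325]
A=cv2.resize(a,(800,260),interpolation=cv2.INTER_CUBIC);B=cv2.resize(b,(700,325),interpolation=cv2.INTER_CUBIC)
B=cv2.copyMakeBorder(B,0,0,0,100,cv2.BORDER_CONSTANT)
cv2.imwrite("pics/z0.png",np.vstack([A,B]))
E
```

```text
(no output)
```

View pics/z0.png

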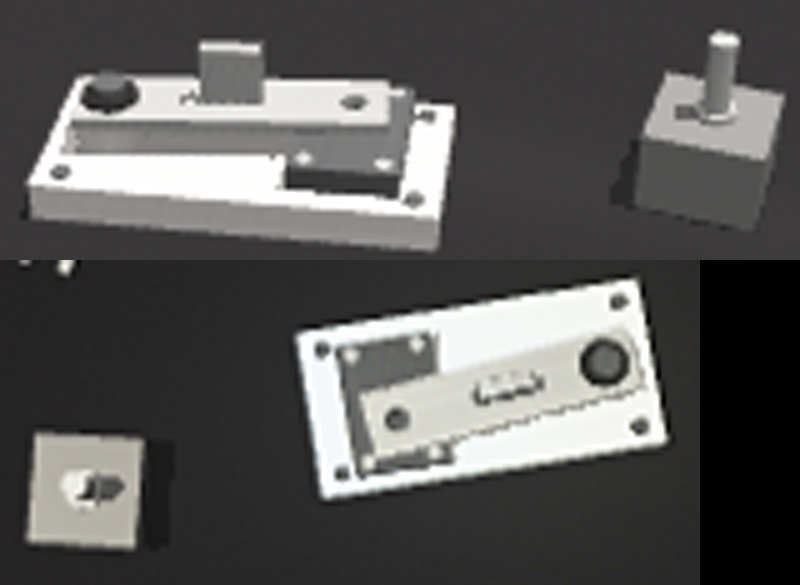

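The enlarged view shows the bracket hole at top zoom (397,418), low of the locator's middle (base -x side). The tab is at (509,385), the bolt at (605,361), and the pin stands in the middle of its stand. The scene zoom shows the hole at (353,101), the tab top at (231,47) and the pin top at (723,38).

```bash
python3 - <<'E'
from h import *
from scipy.optimize import least_squares
T=lambda u,v:np.array([185+(u+.5)/5-.5,170+(v-260+.5)/5-.5])
S=lambda u,v:np.array([170+(u+.5)/5-.5,180+(v+.5)/5-.5])
for n,a,b in(("hole",(353,101),(397,418)),("tabtop",(231,45),(509,381)),("bolt",(108,85),(605,358)),("pintop",(724,37),(74,487))):
    p,e=tri("scene",S(*a),"top",T(*b)); print(n,p.round(4),round(e,4), onplane("scene",S(*a),.049)[:2].round(4),onplane("top",T(*b),.049)[:2].round(4))
def fit(hx,hy,z,tc,sc,x0):
    def P(q,c): 
        C,s=np.cos(q[2]),np.sin(q[2]); return [q[0]+C*c[0]-s*c[1],q[1]+s*c[0]+C*c[1],z]
    f=lambda q:np.concatenate([proj("top",P(q,c))-T(*u) for c,u in tc]+[proj("scene",P(q,c))-S(*u) for c,u in sc])
    r=least_squares(f,x0); return r.x,r.fun.round(2)
X,Y=.055,.115
tc=[((X,Y),(297,332)),((X,-Y),(637,279)),((-X,-Y),(667,442)),((-X,Y),(322,498))]
sc=[((-X,Y),(455,104)),((X,-Y),(30,187)),((X,Y),(440,210))]
for s in([],sc):
    q,f=fit(X,Y,.024,tc,s,[.4,-.1,0]); print("base",q.round(4),np.degrees(q[2]),f)
    b=lambda x,y:(q[0]+np.cos(q[2])*x-np.sin(q[2])*y,q[1]+np.sin(q[2])*x+np.cos(q[2])*y)
    print("pivot",b(0,-.08),"slot",b(0,.06))
h=.035
tc=[((h,h),(33,433)),((h,-h),(143,436)),((-h,-h),(135,548)),((-h,h),(27,543))]
sc=[((h,-h),(640,138)),((h,h),(763,160)),((-h,h),(783,95)),((-h,-h),(668,73))]
for s in([],sc): print("stand",*fit(h,h,.05,tc,s,[.3,.1,0]))
E
```

```text
hole [ 0.5468 -0.0476  0.0538] 0.0019 [ 0.5398 -0.0485] [ 0.5475 -0.0486]
tabtop [ 0.5647 -0.1161  0.0907] 0.0057 [ 0.5018 -0.1359] [ 0.5706 -0.122 ]
bolt [ 0.5826 -0.1825  0.0626] 0.0017 [ 0.5635 -0.1903] [ 0.5847 -0.185 ]
pintop [0.5018 0.1545 0.1054] 0.0016 [0.4077 0.1522] [0.506  0.1614]
base [ 0.5698 -0.1052  0.1421] 8.143478180544694 [-0.    0.27 -0.    0.13 -0.12 -0.07  0.13 -0.31]
pivot (np.float64(0.5811070500151648), np.float64(-0.18438342545619274)) slot (np.float64(0.5612757058560743), np.float64(-0.04579512223819493))
base [ 0.5674 -0.1042  0.1537] 8.805302995239355 [-0.43  1.39 -0.54  0.47 -0.29  0.22  0.08  0.77 -0.6   0.98 -0.53  0.35
 -0.55  1.99]
pivot (np.float64(0.5796687720305047), np.float64(-0.18322258395742388)) slot (np.float64(0.5582379499133469), np.float64(-0.044872593486218075))
stand [ 0.50401634  0.15443222 -0.05688231] [ 0.18  0.15 -0.3   0.43  0.1  -0.34  0.02 -0.23]
stand [ 0.50227863  0.15490627 -0.06706174] [ 0.15  0.58 -0.34  1.08 -0.17  0.31 -0.23  0.19 -0.12  0.52  0.09  1.08
 -0.24  0.87 -0.83  0.79]
```

Both views agree on height and size: the pin top reads 105 mm (nominal 101), and pivot to hole reads 140 mm. The hole is about 14 mm aside. I'll swing the bracket back by its tab now.

```bash
python3 - <<'E'
from h import *
piv=np.array([.581,-.184]); 
def tab(b): b=np.radians(b); return piv+.07*np.array([-np.sin(b),np.cos(b)])
b0=13.6
c=[]
for s in(90,-90):
    q=robot.inverse_kinematics([*tab(b0),.07],[180,0,b0+s]); print(s,None if q is None else np.round(q,1))
    if q is not None: c.append((abs(q[6]),s))
s=min(c)[1]
q=robot.inverse_kinematics([.5020,.1545,.078],[180,0,8.3+s]);print(np.round(q,1))
robot.move_to([*tab(b0),.25],[180,0,b0+s])
fingers.gripper_to(.45,30)
robot.line_to([*tab(b0),.13],velocity=.2)
print(robot.line_to([*tab(b0),.072],velocity=.08,f_stop=8))
f0=np.array(robot.current_contact_force())
fingers.gripper_to(0,40); print("gap",robot.current_finger_gap()*85, np.array(robot.current_contact_force())-f0)
for b in(11.5,9.5,7.3):
    robot.line_to([*tab(b),.072],[180,0,b+s],velocity=.03)
    print(b,(np.array(robot.current_contact_force())-f0).round(1),np.array(robot.current_tool_pos()).round(4))
fingers.gripper_to(.4); robot.line_to([*tab(7.3),.16],velocity=.15)
robot.move_to([.5020,.1545,.16],[180,0,8.3+s])
a=save("scene","s1.png");b=save("top","t1.png")
a=a[180:232,170:330,::-1];b=b[170:235,185:325,::-1]
A=cv2.resize(a,(800,260),interpolation=cv2.INTER_CUBIC);B=cv2.resize(b,(700,325),interpolation=cv2.INTER_CUBIC)
B=cv2.copyMakeBorder(B,0,0,0,100,cv2.BORDER_CONSTANT)
cv2.imwrite("pics/z1.png",np.vstack([A,B]))
print(s,robot.current_time_s())
E
```

```text
90 [-23.3  37.8  49.2  96.9 -32.3  60.4  50. ]
-90 [ -30.9   45.5   64.3   97.2  -44.4   66.8 -120.6]
[-41.9  26.4  30.2 104.4 -16.1  53.6   3.7]
False
gap 8.922966428122022 [-3.41010633  0.55609744  4.44495745]
11.5 [-2.1  0.2  3.8] [ 0.5666 -0.1157  0.0726]
9.5 [-2.3  0.9  5.3] [ 0.5689 -0.1153  0.0726]
7.3 [-3.   1.2  4.4] [ 0.5715 -0.115   0.0726]
90 9.3333
```

View pics/z1.png

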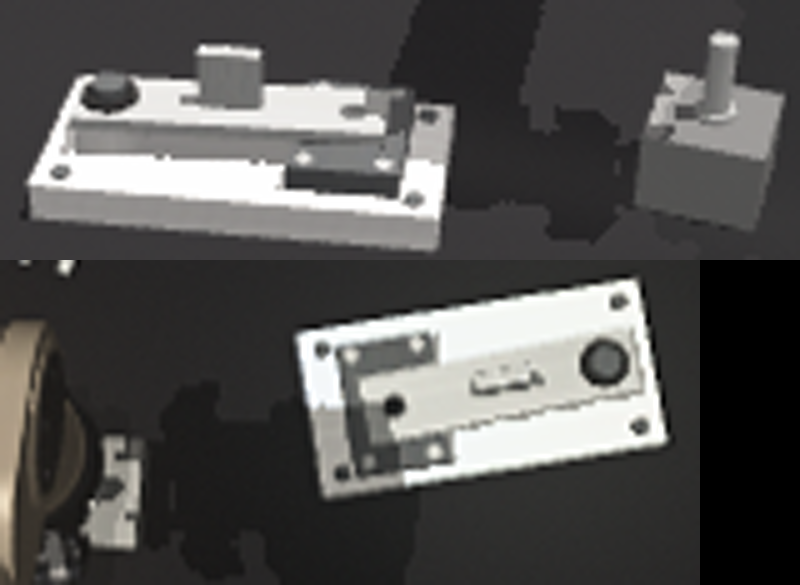

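The bracket sprang back as expected, and its hole is now at top zoom (394,405), roughly 4–5 mm on the -x side of slot_mid. Next I'll grip the pin.

```bash
python3 - <<'E'
from h import *
T=lambda u,v:np.array([185+(u+.5)/5-.5,170+(v-260+.5)/5-.5])
S=lambda u,v:np.array([170+(u+.5)/5-.5,180+(v+.5)/5-.5])
print("hole now",onplane("top",T(394,405),.049),tri("scene",S(353,111),"top",T(394,405)))
o=[180,0,98.3]
robot.line_to([.503,.1545,.16],o,velocity=.1)
fingers.gripper_to(.6)
print(robot.line_to([.503,.1545,.079],velocity=.06,f_stop=8))
fingers.gripper_to(0,70); zg=robot.current_tool_pos()[2]; print("gap",robot.current_finger_gap()*85,zg)
robot.line_to([.503,.1545,.20],velocity=.1); robot.pause(.3)
print("F",np.round(robot.current_contact_force(),2),np.round(robot.current_torque(),2))
robot.line_to([.5565,-.0465,.20],o,velocity=.15)
robot.line_to([.5565,-.0465,zg-.004+.065],o,velocity=.1); robot.pause(.3)
print("F",np.round(robot.current_contact_force(),2),robot.current_tool_pos(),robot.current_time_s())
a=save("scene","s2.png")[130:230,170:300,::-1];b=save("top","t2.png")[160:240,215:325,::-1]
A=cv2.resize(a,(390,300),interpolation=cv2.INTER_CUBIC)
A=cv2.resize(a,(650,500),interpolation=cv2.INTER_CUBIC)
cv2.imwrite("pics/z2.png",A)
open("zg","w").write(str(zg))
E
```

```text
hole now [ 0.55608041 -0.04679811  0.049     ] (array([ 0.55534928, -0.0454867 ,  0.05280779]), np.float64(0.0025451955038347553))
False
gap 14.207516753650825 0.07935402701550476
F [ 0.39 -0.14 -0.89] [ 0.05 -0.02 -0.02]
F [ 0.09  0.14 -1.94] [ 0.55682013 -0.04659284  0.14086622] 16.0583
```

View pics/z2.png

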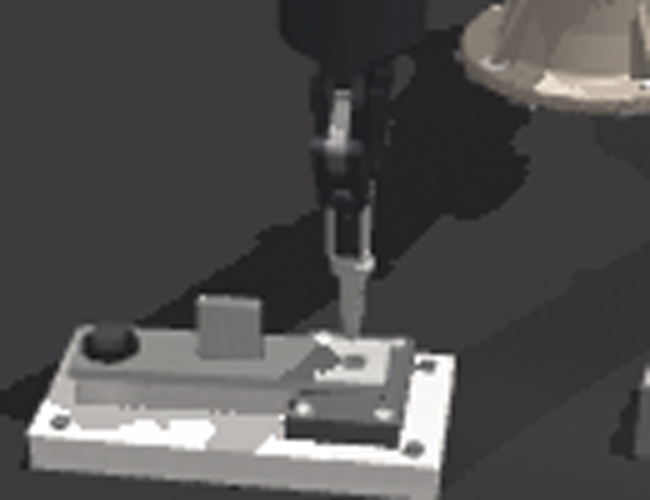

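The pin is held upright, with its tip at zoom (352,335) just above the hole at (355,362). I'll check that offset in the same camera, then descend and feel for the lower hole.

```bash
cat > f.py <<'E'
from h import *
zg=float(open("zg").read()); off=zg-.004   # TCP z - tip z
X=np.array([np.cos(np.radians(8.3)),np.sin(np.radians(8.3))]); o=[180,0,98.3]
def F(): return np.array(robot.current_contact_force())
def st(): p=np.array(robot.current_tool_pos()); return p,p[2]-off
E
python3 - <<'E'
from f import *
Z=lambda u,v:np.array([170+(u+.5)/5-.5,130+(v+.5)/5-.5])
t=onplane("scene",Z(352,336),.065);h=onplane("scene",Z(355,362),.049); d=(h-t)[:2]; print("tip->hole",d.round(4))
c=np.array([.5565,-.0465])
f0=F()
# go down inside bracket hole to just above locator
hit=robot.line_to([*c,off+.043],velocity=.03,f_stop=5)
print(hit,st(),(F()-f0).round(1))
if not hit:
    hit=robot.line_to([*c,off+.034],velocity=.015,f_stop=5); print(hit,st(),(F()-f0).round(1))
print(robot.current_time_s())
E
```

```text
tip->hole [0.0022 0.0025]
False (array([ 0.55665204, -0.04657882,  0.11849287]), np.float64(0.04313883981791042)) [-0.2 -0.6  0.4]
False (array([ 0.55634148, -0.04649859,  0.10927848]), np.float64(0.03392444999562613)) [-0.5  0.3  0.2]
17.7917
```

The tip passed 40 mm with no contact, so it is already in the locator hole. I'll continue down in steps, watching the side force.

```bash
python3 - <<'E'
from f import *
f0=F(); c=st()[0][:2].copy()
for z in np.arange(.030,.001,-.003):
    hit=robot.line_to([*c,off+z],o,velocity=.02,f_stop=7)
    p,tz=st(); f=F()-f0; print(hit,round(tz,4),p[:2].round(4),f.round(1),np.round(robot.current_torque(),2))
    if hit: break
print(robot.current_time_s())
E
```

```text
False 0.0296 [ 0.5559 -0.0465] [-1.5 -0.1 -0.3] [0.04 0.33 0.03]
False 0.0266 [ 0.5557 -0.0464] [-2.5  0.3  0.3] [ 0.11  0.72 -0.05]
False 0.0238 [ 0.556  -0.0464] [-4.2  2.1  1.7] [ 0.1   0.94 -0.04]
False 0.0208 [ 0.5564 -0.0463] [-3.4  1.2  2.8] [0.25 0.93 0.08]
False 0.0179 [ 0.5567 -0.0462] [-2.4  2.4  3. ] [ 0.3   0.61 -0.06]
False 0.0149 [ 0.5569 -0.0462] [-0.4  2.5  1.3] [ 0.41  0.37 -0.05]
False 0.012 [ 0.5569 -0.0463] [-1.1  3.   2.4] [ 0.55  0.18 -0.02]
False 0.009 [ 0.5569 -0.0462] [0.2 3.2 2.5] [ 0.59  0.01 -0.01]
False 0.006 [ 0.5568 -0.0463] [1.  3.9 3.2] [ 0.68 -0.11  0.01]
False 0.0031 [ 0.5568 -0.0463] [0.8 4.  3.8] [ 0.81 -0.25  0.06]
20.8417
```

```bash
python3 - <<'E'
from f import *
f0=F(); c=st()[0][:2].copy()+[0,.0005]
print(robot.line_to([*c,off-.003],o,velocity=.01,f_stop=8),st(),(F()-f0).round(1))
fingers.gripper_to(.35); robot.pause(.2)
p=st()[0]; robot.line_to([*p[:2],.20],velocity=.1)
robot.move_to([.40,.1,.3],o)
a=save("scene","s3.png")[130:230,170:300,::-1];b=save("top","t3.png")[160:240,215:345,::-1]
cv2.imwrite("pics/z3.png",np.vstack([cv2.resize(x,(i,j),interpolation=cv2.INTER_CUBIC) for x,i,j in((a[40:],650,300),(b[20:],650,300))]))
print(robot.current_time_s())
E
```

```text
True (array([ 0.55686347, -0.04615666,  0.0783346 ]), np.float64(0.0029805725293446245)) [-1.  -2.9  1.5]
24.0917
```

View pics/z3.png

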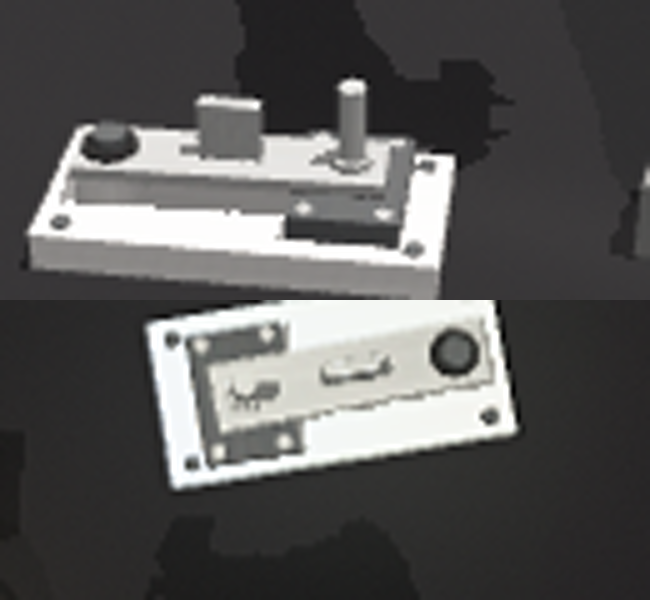

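The pin stands upright in the bracket hole, with its top at zoom (351,87) and its collar at (351,163) on the bar. The stop force was small, so I'll check seating by pressing gently on the pin's top with shut fingers.

```bash
python3 - <<'E'
from f import *
c=[.5568,-.0463]
fingers.gripper_to(0,30)
robot.move_to([*c,.20],o); robot.line_to([*c,.13],velocity=.08); robot.pause(.3)
f0=F()
print(robot.line_to([*c,.110],velocity=.01,f_stop=10))
p=st()[0]; print(p,"tip z",p[2]-robot.tip_reach,(F()-f0).round(1))
robot.line_to([*c,.20],velocity=.1); robot.move_to([.40,.1,.3],o); robot.pause(.5)
a=save("scene","s4.png"); print(robot.current_time_s(),F().round(1))
d=cv2.absdiff(a[:,:,::-1],cv2.imread("pics/s3.png")); print("changed px",(d.max(2)>40).sum())
cv2.imwrite("pics/z4.png",a[...,::-1])
E
```

```text
True
[ 0.55715415 -0.04621562  0.11713513] tip z 0.10013513073256863 [-1.7 -0.7  3.8]
30.5583 [ 0.7 -0.2  0.4]
changed px 1009
```

View pics/z4.png

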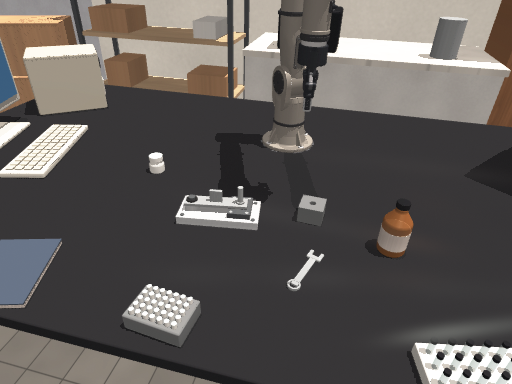

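The pin's top was felt at 100.1 mm, and home is 100.0 mm. The picture shows the pin standing at (240,195), the bottle, jar and spanner where they were, and the arm clear. I'll hand in.

```bash
python3 -c "
from station import workorder
workorder.close_job()"
```

```text
the job is handed in; nothing more can be done
```

The pin is through the bracket and the locator plate, let go with its collar on the bracket. I handed the job in just after 30.6 s of the 72 s; it gave no verdict.

- **Bracket:** I swung it back by its tab to just past in line. On release it sprang back to about 4–5 mm short of slot_mid, as described.
- **Pin:** I took it from the stand and lowered it in small force-limited steps. It entered the locator hole straight away, so no search was needed. The upward force changed by less than 4 N and the sideways force by about 5 N. The last step to seat it had an 8 N stop.
- **Last checks:** Touching the pin's top with shut fingers met it at 100.1 mm, against 100.0 mm for fully home; that touch had a 10 N stop. The last picture shows the pin upright, the bottle, jar and spanner in place, and the arm clear.
- **Disagreements:** The scene camera put the base about 2–3 mm from where the top camera did, so I used the top camera's fit. The seating stop tripped with only a small vertical force showing, which is why I did the touch check.

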